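Press the popped seam cover of the folding breakfast shelf flush with a pestle

TASK

The six-piece metal cover along the middle seam of the fold-down shelf leaf has popped up: take the wooden pestle from its cork coaster by the handle and run its foot along the seam from the wall end to the free end in one slow, unbroken stroke (under about 5 cm per second), pressing gently by feel (about 10 N, never over 40 N) because the leaf sags a little, so that every piece ends flush with the leaf. Touch the shelf with nothing but the pestle, then stand the pestle upright in the middle of the coaster, let go, and leave the mug, butter tub and teaspoon where they are.

Things in the scene. Friction and masses are not known exactly. Their poses are not given: they have to be found in the camera images.
- shelf: Fixed wall end of a fold-down breakfast shelf: upright white wall board 200 mm wide (own x), 30 mm thick (own y), 170 mm tall; below the leaf a saucer tray up to 34 mm high. Origin: on the worktop at the foot of the board's front face, in its middle; z up, only yaw varies. The white leaf, 130 mm wide, 18 mm thick, sticks out along the shelf's own -y to 305 mm from the face.
- leaf_root (a point): Fixed point on the leaf's hinge line: middle of the leaf's top surface at the wall, 90 mm above the worktop. From here the leaf's top sags along the shelf's own -y by an unreported angle of 0 to 0.05 rad (at the last cover piece 0 to 12 mm lower), which a stiff friction hinge holds still under the allowed force.
- seam_start (a point): Fixed point over cover piece 1, at the height of leaf_root (the sagging leaf's top is 0 to 5 mm lower here). The seam runs on from here along the shelf's own -y, in the middle of the leaf: six square aluminium cover pieces, 26 x 26 mm, centres 27 mm apart. Each only sinks straight in, against a steady drag of about 4 N, to a hard stop where it is flush with the leaf's top.
- pestle: Loose wooden pestle, 126 mm long, standing upright on the cork coaster, 0.1 to 0.2 kg. Origin: centre of its flat foot; own z runs up the handle. The foot's flat is 22 mm across, bevelled out to 44 mm across at 6.5 mm height (head up to 21 mm, neck to 34 mm); above 34 mm a plain round handle 26 mm in diameter up to the top at 126 mm.
- coaster: Fixed square cork coaster, 100 x 100 mm, 10 mm thick, lying on the worktop; origin at the centre of its underside.
- cover1 (a joint): Cover piece 1 of the seam (1 nearest the wall, 6 nearest the free end): how far it is pressed in, in m; 0 = stands 5 mm proud, 0.005 = flush. Starts between 0 and 0.0015.
- cover2 (a joint): Cover piece 2 of the seam (1 nearest the wall, 6 nearest the free end): how far it is pressed in, in m; 0 = stands 5 mm proud, 0.005 = flush. Starts between 0 and 0.0015.
- cover3 (a joint): Cover piece 3 of the seam (1 nearest the wall, 6 nearest the free end): how far it is pressed in, in m; 0 = stands 5 mm proud, 0.005 = flush. Starts between 0 and 0.0015.
- cover4 (a joint): Cover piece 4 of the seam (1 nearest the wall, 6 nearest the free end): how far it is pressed in, in m; 0 = stands 5 mm proud, 0.005 = flush. Starts between 0 and 0.0015.
- cover5 (a joint): Cover piece 5 of the seam (1 nearest the wall, 6 nearest the free end): how far it is pressed in, in m; 0 = stands 5 mm proud, 0.005 = flush. Starts between 0 and 0.0015.
- cover6 (a joint): Cover piece 6 of the seam (1 nearest the wall, 6 nearest the free end): how far it is pressed in, in m; 0 = stands 5 mm proud, 0.005 = flush. Starts between 0 and 0.0015.
- mug: Bystander: white ceramic mug, 82 mm across, 92 mm tall; origin at its underside.
- tub: Bystander: lidded plastic butter tub, 98 x 138 x 62 mm; origin at its underside.
- teaspoon: Bystander: steel teaspoon, 140 mm long, lying on the worktop; origin at its underside.

How it is judged:
On the way, in this order (a step that is already met when the one before it is completed fails the run):
1. the pestle presses the first cover piece (at the wall end) flush (value of joint cover1 above 0.0035 m and contact force between pestle and shelf above 0.5 N).
2. going on along the seam, the pestle presses the third piece flush (all of step 1 and value of joint each of cover2, cover3 above 0.0035 m).
3. the pestle presses the last piece (at the free end) flush (all of step 2 and value of joint each of cover4, cover5, cover6 above 0.0035 m).
At the end, for the whole second after the job is handed in: All six cover pieces are pressed in to within 1.5 mm of flush (joint values over 0.0035), and the pestle stands released and at rest on the coaster, foot flat on the cork (within 3 mm), within 0.1 rad of upright, its foot's centre within 35 mm of the coaster's centre (value of joint each of cover1, cover2, cover3, cover4, cover5, cover6 above 0.0035 m and horizontal distance between pestle and coaster below 0.035 m and z of pestle in the frame of coaster between 0.007 and 0.013 m and angle between pestle's own z axis and vertical below 0.1 rad and linear speed of pestle below 0.02 m/s); the robot touches nothing.
It fails at once if the pestle presses on the shelf with more than 40 N (contact force between pestle and shelf above 40 N).
It fails at once if the pestle moves faster than 0.15 m/s while pressed against the shelf (contact force between pestle and shelf above 1.5 N and linear speed of pestle above 0.15 m/s).
It fails at once if the pestle is lifted (foot more than 12 mm above the level of the leaf at the wall) between pressing the first piece and the last (value of joint cover1 above 0.0035 m and not (value of joint cover6 above 0.0035 m) and z of pestle in the frame of shelf above 0.102 m).
It fails at once if the arm or the fingers touch the shelf (contact force between any of the arm, the fingers and shelf above 0.5 N).
It fails at once if the mug, butter tub or teaspoon is shifted by more than 15 mm (distance of any of mug, tub, teaspoon from where it was at the start of the episode above 0.015 m).
It also fails if it takes over 72 s, if anything falls off the work surface, if the arm or the gripper's body presses on something with over 40 N, if the wrist force passes 120 N, or if a joint passes its speed limit or range.

ROBOT

A 7-joint arm with a two-finger parallel gripper is mounted at the origin on the work surface. World frame = base frame: x ahead of the robot, y to its left, z up, the work surface at z = 0. Lengths are in m, angles in rad, forces in N, time in s.
With the tool pointing down it reaches from about 0.4 to 0.9 m from the base axis. Payload 5.6 kg.
Tool frame: the origin (TCP) lies midway between the tips of the shut fingers; the grasp point (between the pads) lies 19 mm behind it (robot.hold_point_z is the z of the grasp point in the tool frame, in m); z points along the fingers, y is the line along which they close (so a half turn about z gives the same grasp; the last joint's range is limited). The gripper opens to 92 mm and grips with 3 to 60 N. Pads are 20 mm wide; open, the fingers measure 128 mm over their backs; the gripper's body (75 mm by 189 mm) begins 69 mm behind the grasp point.
Start: joints at [1.109, 0.468, -0.012, 1.603, 0.006, 1.071, -0.056], TCP at [0.264, -0.594, 0.215] pointing down, gripper open.
Joint ranges: [-2.53, 2.53], [-0.31, 2.02], [-1.57, 1.55], [0.28, 2.44], [-1.29, 4.43], [0.15, 1.84], [-2.92, 2.92]. Speed limits (rad/s): [2.57, 2.57, 3.14, 3.14, 3.14, 3.14, 3.14].

INTERFACE

Orientations are given as a unit quaternion [w, x, y, z].
In Python, from bench import robot, fingers, ik, optics, workorder, status gives the robot as it stands. Calls block until the motion is done:
- robot.move_pose(position, orientation): joint-space move of the TCP to a pose.
- robot.move_linear(position, attitude=None, speed=0.15): straight line of the TCP; attitude=None keeps the orientation; speed is the mean speed in m/s.
- robot.set_joints(angles): joint-space move.
- fingers.set_gripper(opening, effort=None): finger opening in m; effort is the grip in N (None keeps the last); returns when the fingers have stopped.
- robot.wait(seconds).
- ik(position, orientation): joint angles nearest the present ones, or None.
- optics.grab_frame(name): name is "scene" or "side" or "wrist"; returns the picture (400x640x3 uint8, blue, green, red); there is no depth.
- optics.camera_info(name): a dict with "fx", "fy", "cx", "cy" (pixels), "rvec" (rotation vector, rad) and "tvec" (3), from world to camera coordinates, as OpenCV has them. Camera axes: x right, y down, z forward; pixel columns grow to the right and rows downward; lengths in m; the calibration is good to about 2 mm. A picture is of the moment at which its call begins: read the wrist's pose just before it. camera_info takes no time and is no camera call; for the wrist camera it gives the pose at the moment of the call.
A pose or a line that the arm cannot do raises robot.MotionError and nothing moves.
- workorder.finish_job(): hands the job in; it is judged then, once.
Readings, each from a call of its own:
- status.get_time(): time.
- status.get_q(): joint angles.
- status.get_joint_velocities(): joint speeds.
- status.get_effort(): joint torques, N m.
- status.get_tcp_pos(): TCP position.
- status.get_ee_rot(): TCP orientation.
- status.get_ft_force(): force on the tool from outside, world axes, zero at the start.
- status.get_wrist_torque(): the same for the moment, N m.
- status.get_width(): finger opening in m.
- status.get_finger_force(): force on a finger pad.
Only numpy, scipy, OpenCV 4.12 (cv2) and the standard library are available. Lean on these libraries where they do the work, as an engineer would, in place of code of your own. Each camera call takes 0.05 s, during which the arm holds its last target. There are 200 camera calls.

## Working session

There is one attempt and no reset: what is moved stays moved. The work goes in short steps, each a Python script; the robot and the scene stay as the last script left them, time stands still between calls to the robot, and variables do not carry over. Pictures are saved under pics/ and viewed, at most 10 in all, crops included, and the job is handed in when it is done.

```bash
ls; mkdir -p pics; python3 - <<'E'
from bench import robot, fingers, ik, optics, workorder, status
import cv2
for n in ("scene","side"):
    cv2.imwrite(f"pics/{n}0.png",optics.grab_frame(n)); print(n,optics.camera_info(n))
print(status.get_time(),status.get_tcp_pos(),status.get_ee_rot(),status.get_ft_force(),robot.hold_point_z)
E
```

```text
pics
scene {'fx': 439.96078382538207, 'fy': 439.96078382538207, 'cx': 320.29068799656454, 'cy': 196.69863077151155, 'rvec': array([ 2.21748563,  1.14795054, -0.43286934]), 'tvec': array([-0.33011169, -0.30803592,  1.57875905])}
side {'fx': 428.42939365727295, 'fy': 428.42939365727295, 'cx': 323.7381881688318, 'cy': 197.85100946315438, 'rvec': array([ 2.40870896, -0.4749462 ,  0.18326752]), 'tvec': array([-0.55371697,  0.20329713,  0.98364818])}
0.1 [ 0.26404446 -0.59336525  0.21373573] [-7.77757303e-04  9.78167784e-01  2.07815144e-01 -2.15541547e-04] [ 1.04711175 -1.06356688 -0.5084764 ] -0.0187
```

View pics/scene0.png

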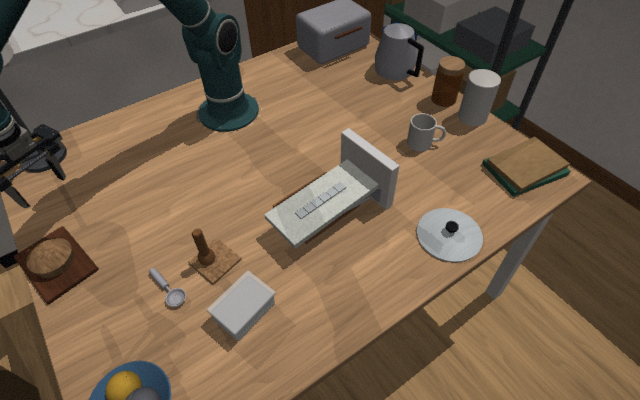

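View pics/side0.png

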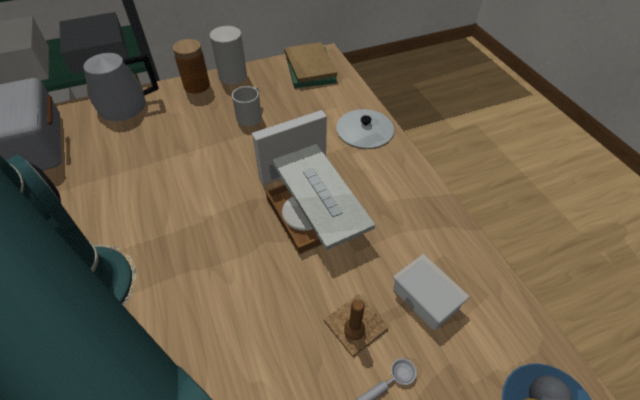

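The scene view shows the pestle at about (203,245), the coaster at (214,262), the leaf at (268-380,165-240) and the wall board at (370,170). In the side view the pestle is at (356,320), the coaster at (356,325) and the leaf at (275-372,150-245). I'll enlarge both to get exact pixel positions.

```bash
python3 - <<'E'
import cv2
def crop(f,o,x,y,w,h,s):
    im=cv2.resize(cv2.imread(f)[y:y+h,x:x+w],None,fx=s,fy=s,interpolation=cv2.INTER_CUBIC)
    for i in range(0,w,10):
        cv2.line(im,(i*s,0),(i*s,6 if i%50 else 14),(0,0,255),1)
        if (x+i)%20==0: cv2.putText(im,str(x+i),(i*s,24),0,.4,(0,0,255),1)
    for i in range(0,h,10):
        cv2.line(im,(0,i*s),(6,i*s),(0,0,255),1)
        if (y+i)%20==0: cv2.putText(im,str(y+i),(8,i*s+4),0,.4,(0,0,255),1)
    cv2.imwrite(o,im)
crop("pics/scene0.png","pics/sc.png",180,120,230,170,3)
crop("pics/side0.png","pics/si.png",240,100,150,260,2)
import numpy as np
crop("pics/side0.png","pics/sia.png",240,100,150,150,4)
crop("pics/side0.png","pics/sib.png",310,280,90,80,6)
E
```

```text
(no output)
```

View pics/sc.png

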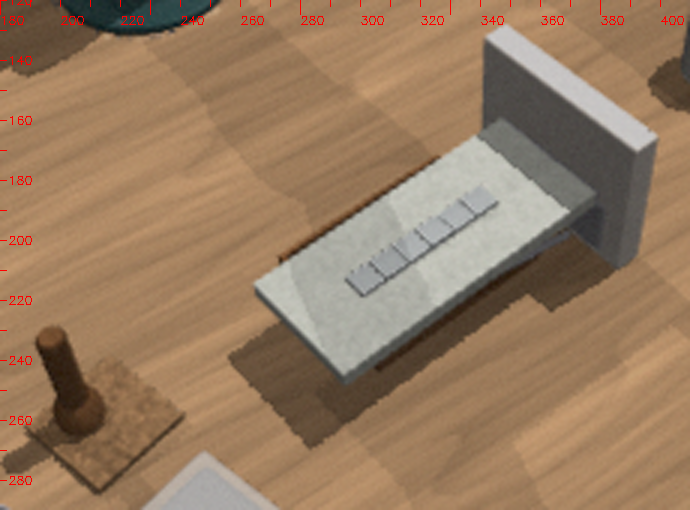

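View pics/sia.png

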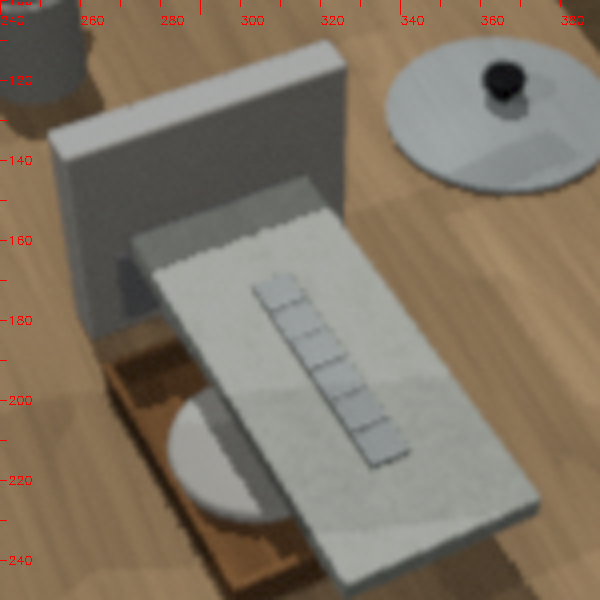

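View pics/sib.png

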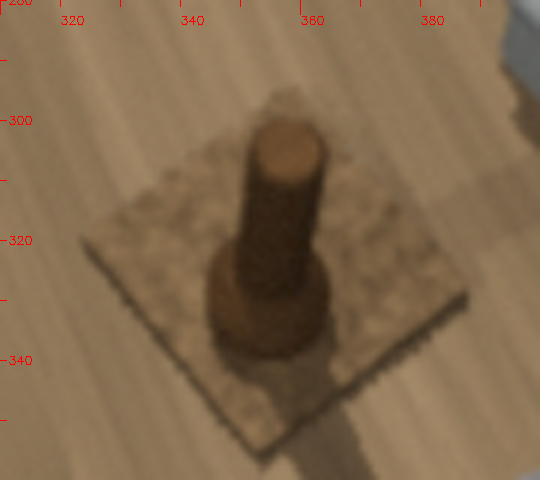

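The enlarged crops show the leaf corners, the board's top edge, both ends of the cover strip, the pestle top at scene (197,232.5) and side (358,305), and the coaster corners. I'll fit the poses to those points by least squares across both cameras.

```bash
cat > fit.py <<'E'
import numpy as np, cv2, json
from scipy.optimize import least_squares
from bench import optics, ik, status
C={n:optics.camera_info(n) for n in ("scene","side")}
def proj(n,P):
    c=C[n];K=np.array([[c['fx'],0,c['cx']],[0,c['fy'],c['cy']],[0,0,1]])
    return cv2.projectPoints(np.float64(P).reshape(-1,3),c['rvec'],c['tvec'],K,None)[0][:,0]
def px(p,s,ox,oy): return (np.float64(p)+.5)/s-.5+np.array([ox,oy])
def R(a): return np.array([[np.cos(a),-np.sin(a)],[np.sin(a),np.cos(a)]])
# shelf model
def shelf(p):
    x,y,a,g,d=p
    L=[(-.1,0,.17),(.1,0,.17),(-.1,.03,.17),(.1,.03,.17)]
    lf=lambda u,s,h:(u,-s*np.cos(g)-h*np.sin(g)*0,.09-s*np.sin(g)+h)
    L+=[lf(-.065,.305,0),lf(.065,.305,0),lf(-.065,0,0),lf(.065,0,0)]
    L+=[lf(-.013,d+.135+.013,.0043),lf(.013,d+.135+.013,.0043),lf(-.013,d-.013,.0043),lf(.013,d-.013,.0043)]
    L=np.array(L); L[:,:2]=L[:,:2]@R(a).T+[x,y]; return L
sc=px([(485,42),(638,152),(507,26),(656,136),(254,287),(345,377),(502,119),(596,194),(346,279),(364,296),(480,186),(497,203)],3,180,120)
si=px([(62,160),(347,66),(50,132),(328,40),(347,583),(540,500),(133,240),(305,178),(372,467),(410,452),(252,288),(290,271)],4,240,100)
f=lambda p:np.r_[(proj("scene",shelf(p))-sc).ravel(),(proj("side",shelf(p))-si).ravel()]
def back(n,uv,z):
    c=C[n];Rm=cv2.Rodrigues(c['rvec'])[0];o=-Rm.T@c['tvec']
    r=Rm.T@np.array([(uv[0]-c['cx'])/c['fx'],(uv[1]-c['cy'])/c['fy'],1]);return (o+r*(z-o[2])/r[2])[:2]
A=[back("side",u,.17) for u in si[:2]]; dx=A[1]-A[0]; m=(A[0]+A[1])/2
r=least_squares(f,[*m,np.arctan2(dx[1],dx[0]),.025,.105],loss="soft_l1")
S=r.x; print("shelf",S); print(np.round(f(S).reshape(2,-1,2),1).tolist())
# coaster
cs=px([(28,428),(183,415),(100,490)],3,180,120); ci=px([(83,240),(262,455),(467,293),(287,88)],6,310,280)
for n,q in (("scene",cs),("side",ci)): print(n,[back(n,u,.01).round(4).tolist() for u in q])
for n,u,z in (("scene",px((51,338),3,180,120),.136),("scene",px((78,408),3,180,120),.027),("side",px((289,152),6,310,280),.136),("side",px((268,305),6,310,280),.027)): print("pestle",n,z,back(n,u,z).round(4))
for d in (S[4],S[4]+.135): print("piece",(R(S[2])@[0,-d]+S[:2]).round(4))
for n,u in (("scene",(242,305)),("side",(430,290))): print("tub",back(n,u,.062).round(3))
for n,u in (("scene",(153,272)),("scene",(176,298)),("scene",(423,120))): print("spoon/mug",back(n,u,.005).round(3))
E
python3 fit.py
```

```text
shelf [0.57497909 0.1512321  0.09653389 0.03639609 0.09273283]
[[[-1.2, -1.7], [-0.8, 0.4], [-0.8, -1.0], [1.1, 0.3], [-0.8, -0.2], [-1.0, 0.7], [0.5, -0.8], [0.9, -0.8], [-0.7, 0.1], [-0.6, 0.3], [-0.4, -0.1], [0.2, -0.5]], [[0.8, -0.1], [1.0, -0.7], [-0.8, -0.3], [0.3, -0.7], [0.1, 1.2], [0.7, 0.2], [-1.1, -1.6], [-0.3, -1.7], [0.4, -0.2], [0.5, -0.5], [0.2, -1.1], [-0.2, -0.2]]]
scene [[0.5107, -0.3783], [0.5784, -0.2602], [0.6034, -0.3536]]
side [[0.4793, -0.2878], [0.5064, -0.3823], [0.5983, -0.3579], [0.5732, -0.2613]]
pestle scene 0.136 [ 0.532  -0.3347]
pestle scene 0.027 [ 0.5294 -0.3349]
pestle side 0.136 [ 0.5286 -0.3368]
pestle side 0.027 [ 0.5268 -0.3411]
piece [0.5839 0.0589]
piece [ 0.5969 -0.0754]
tub [ 0.727 -0.328]
tub [ 0.707 -0.334]
spoon/mug [ 0.479 -0.467]
spoon/mug [ 0.585 -0.448]
spoon/mug [0.448 0.524]
```

Residuals are about 1 px. Poses: pestle at about (0.530,-0.336), coaster at (0.541,-0.321), shelf yaw 0.097, cover piece 1 at (0.584,0.059) and piece 6 at (0.597,-0.075). I'll close the fingers along the stroke direction so drag can't swing the pestle in the grip. First I'll hover over the pestle and check with the wrist camera.

```bash
cat > h.py <<'E'
import numpy as np, cv2
from bench import robot, fingers, ik, optics, workorder, status
yaw=0.0965
Q=np.array([0,np.cos(yaw/2),np.sin(yaw/2),0])
xh=np.array([np.cos(yaw),np.sin(yaw),0]); yh=np.array([-np.sin(yaw),np.cos(yaw),0])
S0=np.array([0.575,0.1512,0.0]); D1=.0927
E
python3 - <<'E'
from h import *
for p in ([.584,.059,.16],[.597,-.095,.15],[.53,-.336,.071]): print(ik(p,Q))
robot.move_pose([.530,-.337,.20],Q)
fingers.set_gripper(.08,50)
print(status.get_time(),status.get_tcp_pos(),status.get_ft_force(),status.get_width())
ci=optics.camera_info("wrist"); im=optics.grab_frame("wrist"); cv2.imwrite("pics/w1.png",im)
K=np.array([[ci['fx'],0,ci['cx']],[0,ci['fy'],ci['cy']],[0,0,1]])
for z in (.136,): print(cv2.projectPoints(np.array([[.53,-.337,z],[.54,-.337,z],[.53,-.327,z]]),ci['rvec'],ci['tvec'],K,None)[0][:,0])
np.savez("w1.npz",K=K,r=ci['rvec'],t=ci['tvec'])
E
```

```text
[ 0.1585685   0.46418554 -0.40922667  1.78895594  0.22339642  0.93412236
 -1.81994639]
[ 0.27966587  0.47883649 -0.23235315  1.76217283  0.13416284  0.91600035
 -1.48365013]
[ 0.54015728  0.60033954 -0.03845606  1.75799926  0.03076877  0.78383529
 -0.98767003]
1.8583 [ 0.52971218 -0.3374858   0.2000177 ] [ 0.29311351 -0.11549306 -0.3295887 ] 0.08008267032974122
[[320.51466805 214.31150614]
 [321.7239824  202.2221248 ]
 [307.94900943 213.16071174]]
```

View pics/w1.png

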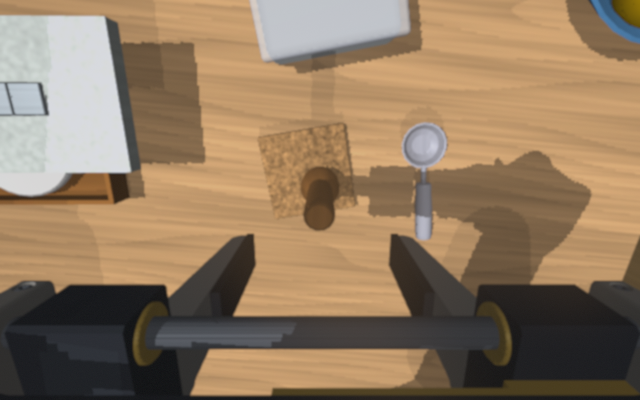

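The pestle top is at (319,216), within 2 mm of the estimate. The coaster corners are (260,134), (345,123), (356,205) and (276,217). The end edge of piece 6 runs from (41,83) to (46,115), and the leaf's end corners are (106,16) and (137,172). I'll refine with these, then grasp and lift slightly.

```bash
python3 - <<'E'
from h import *
w=np.load("w1.npz");K,t=w['K'],w['t'].ravel();R=cv2.Rodrigues(w['r'])[0];o=-R.T@t
def back(u,z):
    r=R.T@np.linalg.inv(K)@[u[0],u[1],1.]; return (o+r*(z-o[2])/r[2])[:2]
p=back((319,216),.136); c=np.mean([back(u,.01) for u in ((260,134),(345,123),(356,205),(276,217))],0)
print("pestle",p,"coaster",c)
for n,u,z in (("p6",(41,83),.086),("p6",(46,115),.086),("leaf",(106,16),.079),("leaf",(137,172),.079)):
    b=back(u,z)-S0[:2]; print(n,b@xh[:2],b@yh[:2])
robot.move_linear([p[0],p[1],.071],Q,speed=.1)
print(status.get_tcp_pos(),status.get_ft_force())
fingers.set_gripper(.015,50)
print(status.get_width(),status.get_finger_force(),status.get_tcp_pos(),status.get_ft_force(),status.get_time())
z0=status.get_tcp_pos()[2]
robot.move_linear([p[0],p[1],.16],Q,speed=.08); robot.wait(.3)
print(z0,status.get_tcp_pos(),status.get_ft_force(),status.get_width(),status.get_time())
cv2.imwrite("pics/side2.png",optics.grab_frame("side")[150:400,250:500])
E
```

```text
pestle [ 0.5284834  -0.33593593] coaster [ 0.54112239 -0.32232722]
p6 0.01051926437670479 -0.24177517803270293
p6 -0.015896579282269074 -0.2397024135731799
leaf 0.06349960449776586 -0.3028240097516698
leaf -0.06791418777020433 -0.3074328242011919
[ 0.52897033 -0.33621373  0.07173623] [-0.93812303 -0.3035111   0.00592072]
0.025236041916804126 49.99504149716813 [ 0.52845477 -0.33590613  0.07094053] [ 0.01031197 -0.3754191  -0.18560722] 4.2167
0.07094052707976758 [ 0.52840114 -0.33584221  0.15970759] [ 0.56724851  0.48135279 -0.53952492] 0.025395145910643714 5.7833
```

View pics/side2.png

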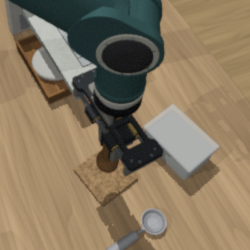

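The pestle is held and lifted upright. Next I'll carry it over piece 1 and descend by feel, recording force and stiffness.

```bash
cat >> h.py <<'E'
OFF=.0709-.010   # tcp z minus foot z
def at(s,foot):  # s = distance from wall face
    e=-.0005-.0010*(s-D1)/.135
    p=S0+xh*e-yh*s; p[2]=foot+OFF; return p
def fz(n=4):
    v=[]
    for _ in range(n): v.append(status.get_ft_force()); robot.wait(.01)
    return np.mean(v,0)
E
python3 - <<'E'
from h import *
p=status.get_tcp_pos(); p[2]=.195
robot.move_linear(p,Q,speed=.12)
robot.move_linear(at(D1,.134),Q,speed=.18)
robot.move_linear(at(D1,.099),Q,speed=.06); robot.wait(.3)
b=fz(20); np.save("bias.npy",b); print("bias",b,status.get_time(),status.get_tcp_pos()-at(D1,.099))
z=.099
while z>.080:
    z-=.0006
    robot.move_linear(at(D1,z),Q,speed=.015)
    f=fz()-b; t=status.get_tcp_pos()
    print(round(z,4),round(t[2]-OFF,4),f.round(1))
    if f[2]>9.5: break
print(status.get_time(),status.get_width())
E
```

```text
bias [ 0.11206441  0.13665294 -1.25806002] 9.8417 [ 5.42902262e-05 -9.98548222e-06  1.41500809e-04]
0.0984 0.0984 [-0.1 -0.   0.4]
0.0978 0.0977 [-0.6  0.1  0.1]
0.0972 0.0972 [ 0.2 -0.3  0. ]
0.0966 0.0965 [ 0.  -0.1  0. ]
0.096 0.096 [-0.  -0.6  0.2]
0.0954 0.0954 [-0.  -0.1  0.2]
0.0948 0.0948 [-0.1  0.3 -0.3]
0.0942 0.0942 [ 0.5  0.4 -0.1]
0.0936 0.0936 [ 0.1 -0.4  0.2]
0.093 0.093 [-0.2 -0.6 -0.1]
0.0924 0.0924 [-0.1 -0.3  0.3]
0.0918 0.0918 [-0.1 -0.6  0. ]
0.0912 0.0914 [-0.8 -0.6  2.3]
0.0906 0.0909 [-0.8 -0.3  3.8]
0.09 0.0901 [-0.8 -0.3  4.5]
0.0894 0.0894 [-0.3  0.   3.4]
0.0888 0.0889 [-0.7  0.   4.6]
0.0882 0.0886 [-0.9  0.1  6.7]
0.0876 0.0881 [-1.3  0.4  7.2]
0.087 0.0876 [-2.  -0.   8.1]
0.0864 0.0875 [-2.6 -0.3 10.9]
15.7917 0.025148648921059676
```

Contact came at 0.0915 and the force is now 10.9 N at 0.0875, near the hard stop. Stiffness is a soft ~5 N/mm. Now the stroke, with force feedback.

```bash
python3 - <<'E'
from h import *
b=np.load("bias.npy"); T=14.; z=.0864
for _ in range(3):
    f=(fz()-b)[2]
    if f>T-1: break
    z-=.0005; robot.move_linear(at(D1,z),Q,speed=.015)
print("start",z,(fz()-b).round(1),status.get_tcp_pos()[2]-OFF,status.get_time())
s=D1; end=D1+.135+.010
while s<end-1e-6:
    f=(fz(2)-b)[2]
    ds=min(.003,end-s); s+=ds
    z-=.03*ds
    z+=np.clip((f-T)*.12e-3,-.7e-3,.7e-3) if f<25 else .002
    robot.move_linear(at(s,z),Q,speed=.025)
    if round((s-D1)*1000)%6==0: print(round(s-D1,3),round(z,4),round(status.get_tcp_pos()[2]-OFF,4),(fz(2)-b).round(1))
f=(fz()-b).round(1); print("end",f,status.get_time(),status.get_tcp_pos(),status.get_ee_rot(),status.get_width())
E
```

```text
start 0.0859 [-3.3  0.3 14.1] 0.0874582392212852 16.1417
0.006 0.0856 0.0874 [-3.7  6.6 14.4]
0.012 0.0851 0.0872 [-1.4  4.8 12.9]
0.018 0.0848 0.0871 [-0.5  4.8 13.2]
0.024 0.0845 0.0869 [-0.5  5.4 13.9]
0.03 0.0843 0.0868 [-1.1  8.7 14.1]
0.036 0.084 0.0866 [-0.9  5.2 13.9]
0.042 0.0838 0.0864 [-0.8  5.3 14. ]
0.048 0.0837 0.0862 [-1.   5.4 14.2]
0.054 0.0836 0.0861 [-0.4  5.4 13.9]
0.06 0.0835 0.086 [-1.   9.8 13.3]
0.066 0.0833 0.0858 [ 0.4  5.5 13.7]
0.072 0.0831 0.0856 [-0.   5.2 14.6]
0.078 0.083 0.0854 [-0.6  5.4 14.8]
0.084 0.0828 0.0853 [-0.1  8.4 14.7]
0.09 0.0827 0.0851 [-0.2  6.  13.3]
0.096 0.0825 0.0849 [-0.5  5.3 14.5]
0.102 0.0823 0.0848 [-0.6  5.3 14.3]
0.108 0.0823 0.0846 [-0.6  5.1 13.5]
0.114 0.082 0.0845 [-0.3  9.  15. ]
0.12 0.0819 0.0843 [-0.8  5.9 13.6]
0.126 0.0817 0.0841 [-0.3  5.1 13.4]
0.132 0.0815 0.084 [-0.5  5.4 14.1]
0.138 0.0814 0.0838 [-0.4  5.2 14.3]
0.144 0.0813 0.0837 [-0.3  5.6 13.9]
end [-0.5  6.1 14. ] 30.45 [ 0.5986021  -0.08191281  0.14455352] [-0.00185819  0.99879005  0.04907299  0.0026124 ] 0.02511727225785971
```

The force held at 13–15 N and the height followed a straight 0.027 slope that runs back to 0.090 at the hinge, so all pieces should be flush. I'll lift, carry the pestle over the coaster and check the picture.

```bash
python3 - <<'E'
from h import *
p=status.get_tcp_pos(); p[2]=.195
robot.move_linear(p,Q,speed=.08)
robot.move_linear([.5411,-.322,.195],Q,speed=.18)
robot.move_linear([.5411,-.322,.090],Q,speed=.12); robot.wait(.2)
print(status.get_time(),status.get_tcp_pos(),fz(10)-np.load("bias.npy"),status.get_width())
a=cv2.resize(optics.grab_frame("scene")[160:240,255:395],None,fx=4,fy=4,interpolation=cv2.INTER_CUBIC)
w=optics.grab_frame("side")[240:380,270:440]
w=cv2.resize(w,None,fx=560/170,fy=560/170*250/(140*560/170),interpolation=cv2.INTER_CUBIC) if 0 else cv2.resize(w,(304,250))
o=np.zeros((a.shape[0]+250,560,3),np.uint8);o[:a.shape[0]]=a;o[a.shape[0]:,:304]=w
cv2.imwrite("pics/chk.png",o)
E
```

```text
34.0083 [ 0.54156587 -0.3222702   0.09087768] [-0.13583596 -0.07938346  0.25265243] 0.025495878957218714
```

View pics/chk.png

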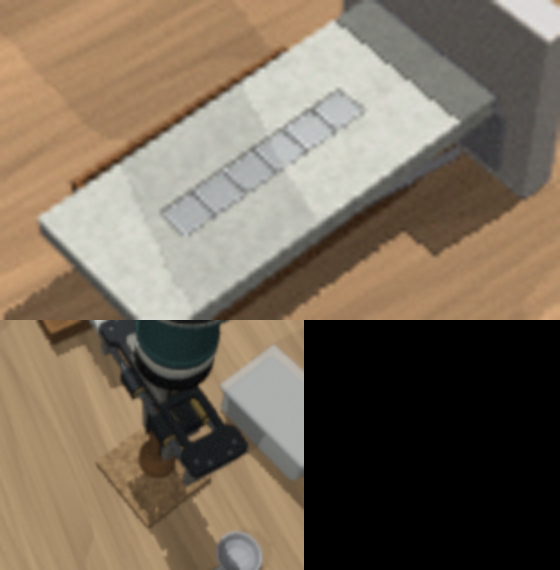

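All six pieces (strip from (165,215) to (360,105) in the crop) now lie flush, with no side faces or shadows left. The pestle hangs over the middle of the coaster. Setting it down by feel, releasing and retreating.

```bash
python3 - <<'E'
from h import *
b=fz(10); c=np.array([.5411,-.322,0]); z=.075
robot.move_linear(c+[0,0,z],Q,speed=.05)
while z>.064:
    f=(fz()-b)[2]
    if f>2.5: break
    z-=.0005; robot.move_linear(c+[0,0,z],Q,speed=.02)
print("down",z,status.get_tcp_pos(),f)
fingers.set_gripper(.045); fingers.set_gripper(.085); robot.wait(.3)
robot.move_linear(c+[0,0,.20],Q,speed=.1)
robot.wait(.5); print(status.get_time(),status.get_width())
a=cv2.resize(optics.grab_frame("side")[280:370,300:410],None,fx=4,fy=4); w=cv2.resize(optics.grab_frame("wrist")[60:260,200:480],(440,314))
cv2.imwrite("pics/end.png",np.vstack([a[:286],w]))
E
```

```text
down 0.0705 [ 0.54117287 -0.32199188  0.07091548] 4.878772668666966
40.7583 0.08484576383994302
```

View pics/end.png

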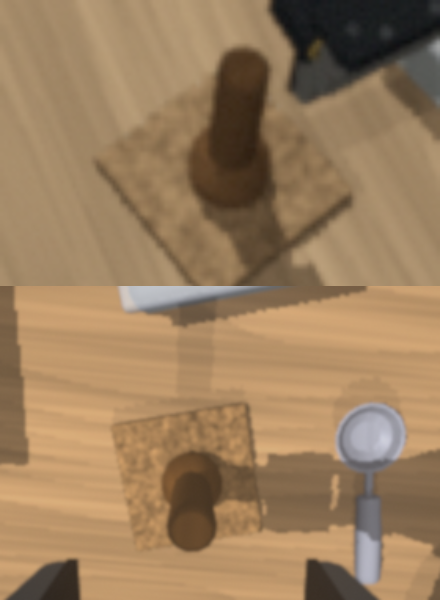

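The pestle stands upright in the middle of the coaster and is released, with its head at about (230,170) in the upper crop and the gripper clear.

```bash
python3 -c "
from bench import workorder,status
print(workorder.finish_job(),status.get_time())"
```

```text
the job is handed in; nothing more can be done
the job is handed in; nothing more can be done
```

The job is handed in; no verdict was shown: all six cover pieces look flush after one unbroken stroke at about 14 N (a little over the 10 N asked), and the pestle stands released and upright in the middle of the coaster, about 41 s in.

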